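Clip the nut drivers back on their rack in size order

TASK

Pull the two nut drivers out of the upright stand and click each into its empty pair of spring clips on the sloping rack, heads up, so that the three drivers hang in size order from the smallest at the left to the largest at the right as seen from the robot. Leave the medium driver that already hangs in the middle in its clips, and do not disturb the things lying around.

Things in the scene. Friction and masses are not known exactly. Their poses are not given: they have to be found in the camera images.
- driver_small: steel nut driver, round shank 12 mm thick, hexagonal socket head at one end; origin on the axis midway between the two places the clips grip (hold it there or a few mm below); z along the shank to the head. Head from 41 to 53 mm above the origin, 15 mm across; shank to 76 mm below it. 40 to 85 g. Stands upright, head up, in an outer well of the stand.
- driver_large: steel nut driver, round shank 12 mm thick, hexagonal socket head at one end; origin on the axis midway between the two places the clips grip (hold it there or a few mm below); z along the shank to the head. Head from 41 to 53 mm above the origin, 25 mm across; shank to 100 mm below it. 40 to 85 g. Stands in the other outer well, its head 24 mm higher than the small one's.
- driver_medium: steel nut driver, round shank 12 mm thick, hexagonal socket head at one end; origin on the axis midway between the two places the clips grip (hold it there or a few mm below); z along the shank to the head. Head from 41 to 53 mm above the origin, 20 mm across; shank to 88 mm below it. Already hangs in the rack's middle clips; stays there.
- stand: grey block, 50 (its x) by 200 (its y) by 45 mm high, fixed to the worktop; origin at the centre of its underside. Three upright round wells, 14 mm wide, 38 mm deep, in a row along its y, 75 mm apart, the middle one empty; the outer two hold the small and the large driver, either way round.
- rack: aluminium clip rack fixed to the worktop; origin on the worktop 100 mm below the panel's origin, x away from the robot, y to the left. Base plate 125 x 290 x 8 mm; side cheeks at y = +-136 mm carry two bare rails, open between them. Three pairs of clips (lower rail, upper rail) at y = +75, 0 and -75 mm, all alike.
- panel: the rack's sloping face; origin on the middle clips' seat axis, midway between lower and upper clip, 100 mm above the worktop. z points up the slope (leaning 40 degrees from vertical, away from the robot), x into the face (away from the robot and down), y left along the rails. Clips, 8 mm long, at z = -35 and +35 mm; rails 10 to 16 mm behind the seat axis. Seated shanks lie along z with the axis at x = 0.
- seat_left (a point): on the seat axis of the left clips (panel y = +75 mm), midway between lower and upper clip: the small driver's origin belongs here. Clips open towards panel -x: springy steel jaws with rounded lips 8 mm apart at panel x = -5.5 mm, flared to about 19 mm at x = -12 mm.
- seat_right (a point): the same for the right clips (panel y = -75 mm): the large driver's origin belongs here. Pressing a shank straight in along panel +x takes up to about 14 N (10 to 18) for both clips together, from 10 to 2 mm before the back stop at x = 0, then snaps home; pulling out takes as much. When home, the head sits just above the upper clip.
- ptfe_tape: white tape roll 48 mm across, 13 mm high, lying between rack and stand; a bystander
- marker: marker pen, about 128 mm long, 16 mm thick, lying in front of the stand; a bystander
- multimeter: orange multimeter 147 x 110 x 48 mm at the right; a bystander
Things that resemble listed ones, but are neither listed nor needed, are in the scene too. Leave any orange look-alike of the driver_medium alone.

How it is judged (in metres and radians):
At the end, for the whole second after the job is handed in: Small driver in both left clips, medium in both middle, large in both right clips, heads up, at rest: shanks within 3.5 mm of seat depth, 5 mm of the clip centre line and 0.09 rad of its direction, origins 6 mm below to 30 mm above the seat points along the slope (x of driver_small in the frame of panel between -0.0035 and 0.0035 m and y of driver_small in the frame of panel between 0.07 and 0.08 m and z of driver_small in the frame of panel between -0.006 and 0.03 m and angle between the z axis of each of driver_small, driver_medium, driver_large and the z axis of panel, either way round below 0.09 rad and angle between each of driver_small, driver_medium, driver_large's own z axis and vertical below 1.2 rad and linear speed of each of driver_small, driver_medium, driver_large below 0.02 m/s and x of driver_medium in the frame of panel between -0.0035 and 0.0035 m and y of driver_medium in the frame of panel between -0.005 and 0.005 m and z of driver_medium in the frame of panel between -0.006 and 0.03 m and x of driver_large in the frame of panel between -0.0035 and 0.0035 m and y of driver_large in the frame of panel between -0.08 and -0.07 m and z of driver_large in the frame of panel between -0.006 and 0.03 m); the robot touches nothing.
It fails at once if the medium driver is pulled or knocked out of its clips (moved over 12 mm) (distance of driver_medium from where it was at the start of the episode above 0.012 m).
It fails at once if the ptfe_tape is pushed more than 30 mm (distance of ptfe_tape from where it was at the start of the episode above 0.03 m).
It fails at once if the marker is pushed more than 30 mm (distance of marker from where it was at the start of the episode above 0.03 m).
It fails at once if the multimeter is pushed more than 30 mm (distance of multimeter from where it was at the start of the episode above 0.03 m).
It also fails if it takes over 72 s, if anything falls off the work surface, if the arm or the gripper's body presses on something with over 40 N, if the wrist force passes 120 N, or if a joint passes its speed limit or range.

ROBOT

A 6-joint arm with a two-finger parallel gripper is mounted at the origin on a cart in front of the work surface, level with it; the furniture and walls round the work are solid. World frame = base frame: x ahead of the robot, y to its left, z up, the work surface at z = 0. Lengths are in mm, angles in degrees, forces in N, time in s.
With the tool pointing down it reaches from about 350 to 775 mm from the base axis. Payload 5.5 kg.
Tool frame: the origin (TCP) lies midway between the tips of the shut fingers; the grasp point (between the pads) lies 19 mm behind it; z points along the fingers, y is the line along which they close (so a half turn about z gives the same grasp; the last joint's range is limited). The gripper opens to 85 mm and grips with 20 to 120 N. Pads are 22 mm wide; open, the fingers measure 114 mm over their backs; the gripper's body (76 mm by 85 mm) begins 54 mm behind the grasp point. The pads swing forward as they close: fully open they stand 13 mm farther back than shut.
Start: joints at [59.496, 17.945, 2.641, 74.691, 0, 82.002], TCP at [220.126, 531.244, 192.223] pointing down, gripper open.
Joint ranges: [-158.12, 158.12], [-49.38, 96.58], [-58.88, 72.47], [-126.05, 133.96], [-84.25, 85.87], [-180, 180]. Speed limits (degrees/s): [147.25, 147.25, 180, 180, 180, 180].

INTERFACE

Orientations are given as a 3x3 rotation matrix whose columns are the frame's x, y, z axes.
In Python, from bench import ctrl gives the robot as it stands.
- The arm moves only by the shell command python3 -m creep 'ROWS' [FORCE]. ROWS is text: rows parted by semicolons, each of 7 numbers parted by spaces: the turn, a rotation vector about the tool's x, y, z in rad, then the shift along the tool's x, y, z in cm, then the finger opening in cm, from 0 to 8.54. In form: wx wy wz dx dy dz fingers; .... A call has 1 to 20 rows; each row is the pose to reach, as a shift and turn from the pose commanded when the call began, along the tool's axes at that moment; what a row does not reach only later rows make up. A row lasts 1/12 s, in which the tool goes at most 41.7 mm and 7.16 degrees, less where a joint would pass 70% of its speed; a pose out of reach is approached as far as the arm can. A call with a gripper value outside its range is refused whole. The fingers move at their own pace and stop on an object; FORCE is the grip in N (left out, the last holds). Time passes only in rows, so rows that repeat a pose let the fingers close. It gives the time, the measured TCP pose, the force, the opening and the grip force at its end, in the units of the state.
- ctrl.sense(): the state, without advancing time (a new reading comes with each control period).
- ctrl.read_camera(name): name is "side" or "top"; returns a dict with "frame" (400x640x3 uint8, red, green, blue), "K" (3x3 intrinsics, pixels), "eye" and "rotation" of the camera in the world. Camera axes: x right, y down, z forward; pixel columns grow to the right and rows downward; lengths in mm; the calibration is good to about 2 mm. A picture is of the moment at which its call begins. There is no depth.
- ctrl.job_done(): hands the job in; it is judged then, once.
The state is a dict: "time_s": time; "joints": joint angles; "joint_vel": joint speeds; "joint_efforts": joint torques, N m; "eef_pos": TCP position; "orientation": TCP orientation; "force": force on the tool from outside, world axes, zero at the start; "moment": the same for the moment, N m; "finger_gap": finger opening in mm; "gripper_force": force on a finger pad.
Only numpy, scipy, OpenCV 4.12 (cv2) and the standard library are available. Lean on these libraries where they do the work, as an engineer would, in place of code of your own. Each camera call takes 0.05 s, during which the arm holds its last target. There are 200 camera calls.

## Working session

There is one attempt and no reset: what is moved stays moved. The work goes in short steps, Python scripts to look and compute and a shell command to move; the robot and the scene stay as the last step left them, time stands still between calls to the robot, and variables do not carry over. Pictures are saved under pics/ and viewed, at most 10 in all, crops included, and the job is handed in when it is done.

```bash
ls; mkdir -p pics; python3 - <<'E'
from bench import ctrl
import cv2,pickle
d={}
for n in("side","top"):
    c=ctrl.read_camera(n); d[n]=c
    cv2.imwrite(f"pics/{n}0.png",c["frame"][:,:,::-1]); print(n,c["K"],c["eye"],c["rotation"])
pickle.dump(d,open("c0.pkl","wb"))
print(ctrl.sense())
E
```

```text
pics
side [[423.3338887    0.         317.45069372]
 [  0.         423.3338887  198.65547547]
 [  0.           0.           1.        ]] [ 406.50842806 1123.97646777  659.50232457] [[-0.99284607 -0.06536895  0.0999179 ]
 [-0.11829511  0.42487118 -0.89749136]
 [ 0.01621583 -0.90289057 -0.42956451]]
top [[461.07600803   0.         327.46898694]
 [  0.         461.07600803 202.58737759]
 [  0.           0.           1.        ]] [ 197.2138606    10.59228656 1254.18257769] [[-0.20538531 -0.94184596  0.26597566]
 [-0.97864768  0.19989719 -0.04785211]
 [-0.00809848 -0.27012459 -0.96279132]]
{'time_s': 0.1, 'joints': array([ 5.94949942e+01,  1.79883385e+01,  2.58471026e+00,  7.46901994e+01,
       -8.84657662e-04,  8.20023328e+01]), 'joint_vel': array([-0.02467557, -0.03643737,  0.10959748,  0.01521263, -0.00881145,
        0.03918668]), 'joint_efforts': array([ 2.07592260e-03, -4.81724560e+01,  2.99244243e+01,  1.26644087e-02,
       -1.30920689e-04, -3.92300890e-06]), 'eef_pos': array([219.85805229, 530.76020687, 191.38858666]), 'orientation': array([[-9.23830428e-01,  3.82801086e-01, -8.17965527e-04],
       [ 3.82801901e-01,  9.23829363e-01, -1.41876973e-03],
       [ 2.12553979e-04, -1.62382140e-03, -9.99998659e-01]]), 'force': array([-0.15581808,  0.22090627,  0.23024194]), 'moment': array([0.02839606, 0.01067967, 0.01661821]), 'gripper_force': 0.0, 'finger_gap': 85.7861106484726}
```

View pics/side0.png

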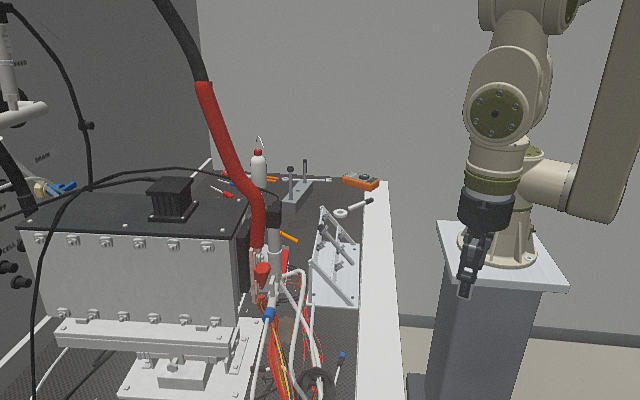

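View pics/top0.png

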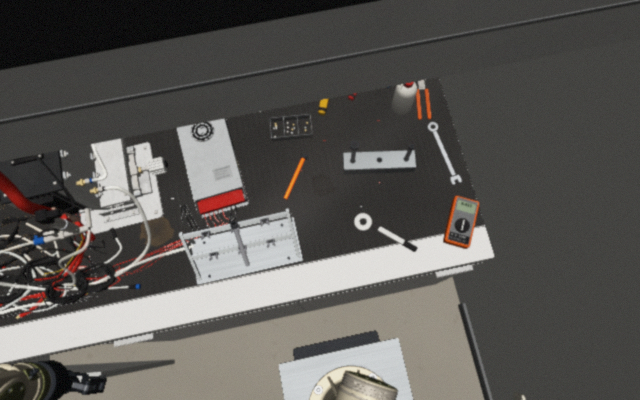

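The side view shows the rack at about (335,255) and the stand at (295,190). The top view shows the rack at (240,245), the stand at (380,160) with drivers at about (350,155) and (408,153), tape (363,221), marker (397,238) and meter (461,222). I'll zoom in on both.

```bash
python3 - <<'E'
import cv2,pickle
d=pickle.load(open("c0.pkl","rb"))
t=d["top"]["frame"][:,:,::-1]; s=d["side"]["frame"][:,:,::-1]
cv2.imwrite("pics/t1.png",cv2.resize(t[135:290,175:425],None,fx=3.2,fy=3.2,interpolation=cv2.INTER_CUBIC))
cv2.imwrite("pics/s1.png",cv2.resize(s[150:310,250:400],None,fx=3.7,fy=3.7,interpolation=cv2.INTER_CUBIC))
E
```

```text
(no output)
```

View pics/t1.png

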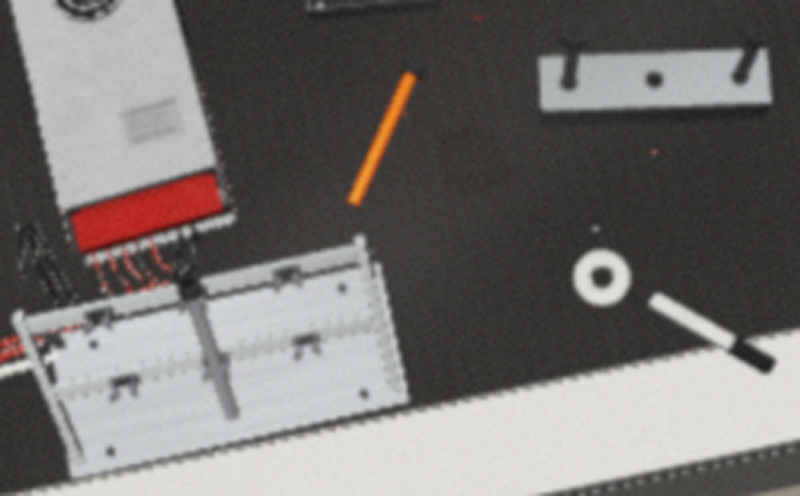

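View pics/s1.png

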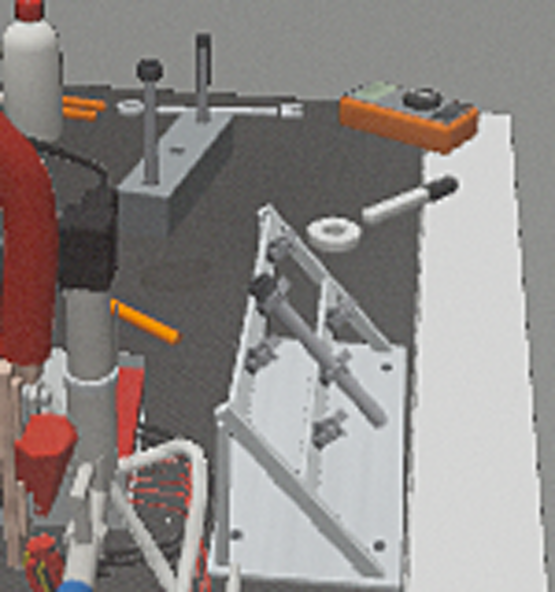

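The rack crop shows the clips at lower-left (125,383), lower-right (307,343), upper-left (98,318) and upper-right (288,275). The medium driver runs from (187,282) to (233,417). In the stand, the left (nearer) driver has the wide head, so it is the large one and the right one is the small.

```bash
cat > h.py <<'E'
import numpy as np
def ray(c,uv):
    d=np.asarray(c["rotation"])@np.linalg.inv(c["K"])@np.array([uv[0],uv[1],1.]); return np.asarray(c["eye"]),d/np.linalg.norm(d)
def plane(c,uv,z):
    e,d=ray(c,uv); return e+d*(z-e[2])/d[2]
def tri(c1,u1,c2,u2):
    (a,d),(b,f)=ray(c1,u1),ray(c2,u2)
    s=np.linalg.lstsq(np.array([d,-f]).T,b-a,rcond=None)[0]
    p,q=a+s[0]*d,b+s[1]*f; return (p+q)/2,np.linalg.norm(p-q)
E
python3 - <<'E'
import pickle,numpy as np
from h import *
np.set_printoptions(precision=1,suppress=True)
d=pickle.load(open("c0.pkl","rb"));T,S=d["top"],d["side"]
t=lambda x,y:(175+(x+.5)/3.2-.5,135+(y+.5)/3.2-.5)
s=lambda x,y:(250+(x+.5)/3.7-.5,150+(y+.5)/3.7-.5)
for n,a,b in [("LL",(125,384),(328,428)),("UL",(98,319),(262,355)),("LR",(307,344),(342,318)),("UR",(288,276),(278,250)),
 ("mtail",(233,415),(380,421)),("mhead",(188,286),(262,284)),("Lhead",(572,48),(150,66)),("Shead",(752,48),(204,40)),("Lbase",(569,84),(150,182)),("Sbase",(740,79),(203,118)),("well",(654,79),(177,150))]:
    print(n,*tri(T,t(*a),S,s(*b)))
for n,p,z in [("c",(540,57),45),("c",(768,48),45),("c",(771,103),45),("c",(542,110),45),("well",(654,79),45),("L",(569,84),45),("S",(740,79),45),("plate",(72,475),8),("plate",(408,401),8),("tape",(602,277),7),("mk",(655,298),8),("mk",(770,365),8)]: print(n,plane(T,t(*p),z))
E
```

```text
LL [447.8 267.7  74.9] 0.8741390057107119
UL [491.8 269.7 127.9] 1.3447166589806772
LR [449.3 118.7  71.6] 1.1430595857463555
UR [496.5 119.1 124.4] 2.3688757911145224
mtail [413.8 192.6  32.8] 3.4336012142891885
mhead [500.5 195.3 138.1] 1.135030762290954
Lhead [ 630.9 -137.5  158.4] 14.109436090483891
Shead [ 607.5 -284.8  131.5] 8.088331266289266
Lbase [ 637.6 -142.7   45.1] 4.724606607845046
Sbase [ 610.2 -289.    48.3] 5.254231148516075
well [ 625.6 -216.3   45.4] 2.87875553771549
c [ 665.  -123.3   45. ]
c [ 631.6 -320.9   45. ]
c [ 581.4 -310.3   45. ]
c [ 616.5 -114.4   45. ]
well [ 624.2 -216.3   45. ]
L [ 635.1 -142.7   45. ]
S [ 608.6 -289.6   45. ]
plate [394.6 336.6   8. ]
plate [397.5  49.1   8. ]
tape [ 468.8 -136.3    7. ]
mk [ 441.  -176.7    8. ]
mk [ 363.9 -258.7    8. ]
```

```bash
cat >> h.py <<'E'
from scipy.spatial.transform import Rotation as Ro
def R(p,a):
    p,a=np.radians([p,a]); z=np.array([np.cos(p)*np.cos(a),np.cos(p)*np.sin(a),-np.sin(p)]); y=np.array([-np.sin(a),np.cos(a),0])
    return np.array([np.cross(y,z),y,z]).T
def goal(st,G,p,a):  # grasp point G (mm), pitch below horizontal, yaw (deg) -> row numbers
    M=np.asarray(st["orientation"]); W=R(p,a); t=np.asarray(G)+19*W[:,2]
    return np.r_[Ro.from_matrix(M.T@W).as_rotvec(),M.T@(t-st["eef_pos"])/10]
def show(*gs):
    from bench import ctrl
    np.set_printoptions(precision=3,suppress=True); st=ctrl.sense()
    M=st["orientation"]; z=M[:,2]
    print("t",st["time_s"],"G",(st["eef_pos"]-19*z).round(1),"pitch",np.degrees(np.arcsin(-z[2])).round(2),"yaw",np.degrees(np.arctan2(z[1],z[0])).round(2),"roll",np.degrees(M[2,1]).round(2),"F",st["force"].round(1),"gap",st["finger_gap"],st["gripper_force"],"J",st["joints"].round(0))
    for g in gs: print(goal(st,*g))
E
python3 - <<'E'
from h import *
Lw=np.array([636.9,-142.6,104]); a=-12.6
show((Lw-150*R(20,a)[:,2]+[0,0,150],50,a),(Lw-150*R(20,a)[:,2],20,a))
E
```

```text
t 0.1 G [219.9 530.8 210.4] pitch 89.91 yaw -119.96 roll -0.09 F [-0.2  0.2  0.2] gap 85.7861106484726 0.0 J [59. 18.  3. 75. -0. 82.]
[ -0.062  -0.697  -0.165 -51.62  -48.474  -9.868]
[ -0.107  -1.219  -0.15  -52.178 -48.354   4.326]
```

```bash
A="-0.06 -0.7 -0.165 -51.6 -48.5 -9.9 4.0"; python3 -m creep '0 0 0 0 0 -14 4.0;0 0 0 0 0 -14 4.0;0 0 0 0 0 -14 4.0;-0.03 -0.35 -0.08 -26 -24 -14 4.0;-0.03 -0.35 -0.08 -26 -24 -14 4.0;-0.03 -0.35 -0.08 -26 -24 -14 4.0;-0.03 -0.35 -0.08 -26 -24 -14 4.0;-0.03 -0.35 -0.08 -26 -24 -14 4.0;-0.03 -0.35 -0.08 -26 -24 -14 4.0;-0.03 -0.35 -0.08 -26 -24 -14 4.0;-0.03 -0.35 -0.08 -26 -24 -14 4.0;-0.06 -0.7 -0.165 -51.6 -48.5 -9.9 4.0;-0.06 -0.7 -0.165 -51.6 -48.5 -9.9 4.0;-0.06 -0.7 -0.165 -51.6 -48.5 -9.9 4.0;-0.06 -0.7 -0.165 -51.6 -48.5 -9.9 4.0;-0.06 -0.7 -0.165 -51.6 -48.5 -9.9 4.0;-0.06 -0.7 -0.165 -51.6 -48.5 -9.9 4.0;-0.06 -0.7 -0.165 -51.6 -48.5 -9.9 4.0;-0.06 -0.7 -0.165 -51.6 -48.5 -9.9 4.0;-0.06 -0.7 -0.165 -51.6 -48.5 -9.9 4.0'; python3 - <<'E'
from h import *
Lw=np.array([636.9,-142.6,104]); a=-12.6
show((Lw-150*R(20,a)[:,2]+[0,0,150],50,a),(Lw-110*R(20,a)[:,2],20,a))
E
```

```text
time_s: 1.77
eef_pos: [504.4, -102.1, 293.0]
orientation: [[-0.744, 0.22, 0.631], [0.168, 0.975, -0.143], [-0.647, -0.0, -0.763]]
force: [0.3, 1.5, -0.1]
finger_gap: 39.9
gripper_force: 0.0
t 1.7667 G [492.4 -99.4 307.5] pitch 49.69 yaw -12.75 roll -0.02 F [ 0.3  1.5 -0.1] gap 39.94415166432784 0.0 J [-26. -25. -39.  37.   9. -10.]
[-0.002  0.005 -0.001 -0.572 -1.059  0.783]
[-0.002 -0.518 -0.001  6.199 -1.044 15.447]
```

```bash
python3 -m creep '0 -0.52 0 6.8 0 14.6 4.0;0 -0.52 0 6.8 0 14.6 4.0;0 -0.52 0 6.8 0 14.6 4.0;0 -0.52 0 6.8 0 14.6 4.0;0 -0.52 0 6.8 0 14.6 4.0;0 -0.52 0 6.8 0 14.6 4.0;0 -0.52 0 6.8 0 14.6 4.0;0 -0.52 0 6.8 0 14.6 4.0;0 -0.52 0 6.8 0 14.6 4.0'; python3 - <<'E'
from h import *
Lw=np.array([636.9,-142.6,104]); a=-12.6
show((Lw-110*R(20,a)[:,2],20,a),(Lw,20,a))
from bench import ctrl
import cv2,pickle
d={n:ctrl.read_camera(n) for n in("side","top")}; pickle.dump(d,open("c1.pkl","wb"))
t=cv2.resize(d["top"]["frame"][100:270,300:480,::-1],(400,378),interpolation=cv2.INTER_CUBIC)
s=cv2.resize(d["side"]["frame"][100:270,230:410,::-1],(400,378),interpolation=cv2.INTER_CUBIC)
cv2.imwrite("pics/p2.png",cv2.hconcat([t,s]))
E
```

```text
time_s: 2.52
eef_pos: [664.0, -138.9, 276.9]
orientation: [[-0.382, 0.218, 0.898], [0.085, 0.976, -0.2], [-0.92, 0.0, -0.392]]
force: [-0.0, -0.4, 0.3]
finger_gap: 39.9
gripper_force: 0.0
t 2.5167 G [ 646.9 -135.1  284.4] pitch 23.05 yaw -12.56 roll 0.01 F [-0.  -0.4  0.3] gap 39.8837367687676 0.0 J [-24.  -8. -59. -27.  10.  -4.]
[ 0.001 -0.053 -0.    17.402 -0.946 -4.676]
[ 0.001 -0.053 -0.    16.816 -0.953  6.308]
```

View pics/p2.png

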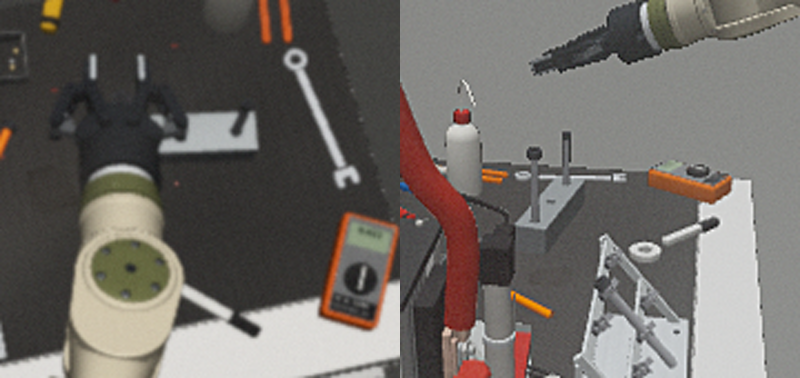

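The camera and state show the arm stopped high above the stand with joint 3 at its limit, so a flat pitch isn't reachable. I need a steeper pick. I'll move there and fit a small arm model to check reach.

```bash
cat > snap.py <<'E'
import json,sys
from bench import ctrl
s=ctrl.sense(); open("poses.txt","a").write(json.dumps([list(map(float,s["joints"])),list(map(float,s["eef_pos"])),[list(map(float,r)) for r in s["orientation"]]])+"\n")
E
python3 snap.py
python3 -m creep '0 0.38 0 0 -0.5 -9 4.0;0 0.38 0 0 -0.5 -9 4.0;0 0.38 0 0 -0.5 -9 4.0;0 0.38 0 0 -0.5 -9 4.0;0 0.38 0 0 -0.5 -9 4.0;0 0.38 0 0 -0.5 -9 4.0' >/dev/null; python3 snap.py
python3 - <<'E'
from h import *
a=-12.6;Lw=np.array([636.9,-142.6,104]);show((Lw-100*R(45,a)[:,2],45,a))
E
```

```text
t 3.1167 G [ 566.6 -122.3  330.1] pitch 45.02 yaw -12.57 roll -0.01 F [ 1.4 -1.8  1.2] gap 39.95830607879103 0.0 J [-25. -18. -35.  28.   9.  -9.]
[ 0.    -0.     0.001 10.821 -0.446 11.154]
```

```bash
python3 -m creep '0 0 0 10.8 -0.4 11.1 4.0;0 0 0 10.8 -0.4 11.1 4.0;0 0 0 10.8 -0.4 11.1 4.0;0 0 0 10.8 -0.4 11.1 4.0;0 0 0 10.8 -0.4 11.1 4.0;0 0 0 10.8 -0.4 11.1 4.0' >/dev/null; python3 snap.py
cat > fk.py <<'E'
import json,numpy as np
from scipy.optimize import least_squares
P=[json.loads(l) for l in open("poses.txt")]
P.append([[59.4949942,17.9883385,2.58471026,74.6901994,-8.8e-4,82.0023328],[219.85805229,530.76020687,191.38858666],[[-.92383,.382801,-8e-4],[.382802,.923829,-1.4e-3],[2e-4,-1.6e-3,-1]]])
def fk(p,q):
    h,a,b,c,L4,L5,d,r0=p; q1,q2,q3,q4,q5,_=np.radians(q)
    f=q2-q3; t=f+q4
    r=r0+a*np.sin(q2)+b*np.cos(f)+c*np.sin(f)+(L4+L5*np.cos(q5))*np.cos(t)
    z=h+a*np.cos(q2)-b*np.sin(f)+c*np.cos(f)-(L4+L5*np.cos(q5))*np.sin(t)
    l=d+L5*np.sin(q5)
    return np.array([r*np.cos(q1)-l*np.sin(q1),r*np.sin(q1)+l*np.cos(q1),z])
def fit():
    return least_squares(lambda p:np.r_[np.ravel([fk(p,q)-x for q,x,_ in P]),(p-[200,400,380,0,100,180,80,0])*1e-2],[200,400,380,0,100,180,80,0])
s=fit(); p=s.x
LO=np.array([-158,-49.3,-58.8,-126,-84,-180]);HI=np.array([158,96.5,72.4,133.9,85.8,180])
def reach(T,pitch,yaw):
    pi,ya=np.radians([pitch,yaw]); best=None
    zt=np.array([np.cos(pi)*np.cos(ya),np.cos(pi)*np.sin(ya),-np.sin(pi)])
    def zdir(q):
        q1,q2,q3,q4,q5,_=np.radians(q);t=q2-q3+q4
        v=np.array([np.cos(t)*np.cos(q5),np.sin(q5),-np.sin(t)*np.cos(q5)])
        return np.array([v[0]*np.cos(q1)-v[1]*np.sin(q1),v[0]*np.sin(q1)+v[1]*np.cos(q1),v[2]])
    g=lambda q:np.r_[fk(p,np.r_[q,0])-T,300*(zdir(np.r_[q,0])-zt)]
    for s0 in ([-20,0,-30,40,0],[-25,20,-50,20,10],[20,10,-20,60,0]):
        r=least_squares(g,s0,bounds=(LO[:5],HI[:5]))
        if best is None or r.cost<best.cost: best=r
    return np.linalg.norm(best.fun),best.x
if __name__=="__main__":
    np.set_printoptions(precision=1,suppress=True)
    print(p,np.abs(s.fun[:3*len(P)]).max())
    from h import R
    for n,G,y in(("L",[636.9,-142.6,104],-12.6),("S",[611.1,-290.4,80],-25.4)):
        for pi in (20,25,30,35,40,45,50): 
            T=np.array(G)+19*R(pi,y)[:,2]; print(n,pi,*reach(T,pi,y))
E
python3 fk.py; tail -1 poses.txt|cut -c1-100; python3 -c "
from h import *
show()"
```

```text
[233.1 518.2 409.3  55.6 140.7 338.7  80.1   0.3] 0.0675989486909998
L 20 75.73735216496603 [-24.6  12.6 -58.8 -39.2  11.1]
L 25 55.49585460242499 [-24.4  11.1 -58.8 -35.6  10.4]
L 30 35.02977282973112 [-24.3   9.8 -58.8 -32.5   9.9]
L 35 14.397640795866009 [-24.2   8.7 -58.8 -29.7   9.3]
L 40 5.391797176093952e-13 [-24.    7.4 -57.2 -24.1   8.7]
L 45 1.1748116494181234e-13 [-23.4   6.2 -51.8 -12.5   7.6]
L 50 1.387503862329928e-13 [-22.9   6.3 -46.2  -2.    6.6]
S 20 66.88544944213473 [-36.6  21.  -58.8 -49.7  10.4]
S 25 47.56477787464063 [-36.5  18.6 -58.8 -44.8   9.9]
S 30 27.787059773758752 [-36.5  16.7 -58.8 -40.8   9.4]
S 35 7.696904941272445 [-36.4  15.2 -58.8 -37.3   8.9]
S 40 6.795471895125514e-14 [-36.1  13.  -55.7 -28.2   8.2]
S 45 1.1846532285486799e-13 [-35.7  11.4 -50.5 -16.4   7.2]
S 50 1.7769798428230197e-13 [-35.2  11.1 -45.   -5.6   6.3]
[[-25.570718398197275, -9.005430685049868, -53.72731169857807, 1.3004834020490825, 9.184557691452765
t 3.6167 G [ 567.1 -126.   168. ] pitch 45.27 yaw -12.46 roll 0.1 F [-0.1 -0.2  0.1] gap 40.199825473396785 0.0 J [-26.  -9. -54.   1.   9.  -9.]
```

```bash
python3 - <<'E'
from h import *
from fk import reach
Lw=np.array([636.9,-142.6,104]); a=-12.6;Z=R(42,a)[:,2]
for b in(100,80,60,40,20): print(b,*reach(Lw-b*Z+19*Z,42,a))
show((Lw-60*Z,42,a),(Lw-40*Z,42,a),(Lw,42,a))
E
```

```text
100 2.0264596471788965e-13 [-26.22937227 -10.11374421 -57.3563381   -4.4276789   10.08534509]
80 8.463016822462231e-14 [-25.64952038  -6.65297958 -57.22588407  -7.82653029   9.65975562]
60 1.0807398158792475e-13 [-25.11738399  -3.2152295  -56.92742066 -11.02599409   9.26878206]
40 6.4121699461403e-14 [-24.62726261   0.17925707 -56.46455627 -14.01074669   8.90834957]
20 1.387503862329928e-13 [-24.1743353    3.51356382 -55.84224313 -16.76988995   8.57500106]
t 3.6167 G [ 567.1 -126.   168. ] pitch 45.27 yaw -12.46 roll 0.1 F [-0.1 -0.2  0.1] gap 40.199825473396785 0.0 J [-26.  -9. -54.   1.   9.  -9.]
[ 0.002 -0.057 -0.001 -0.356 -0.106  3.599]
[ 0.002 -0.057 -0.001 -0.47  -0.11   5.596]
[ 0.002 -0.057 -0.001 -0.698 -0.116  9.589]
```

```bash
python3 -m creep '0 -0.057 0 -0.36 -0.1 3.6 4.0;0 -0.057 0 -0.36 -0.1 3.6 4.0;0 -0.057 0 -0.4 -0.1 4.6 4.0;0 -0.057 0 -0.47 -0.11 5.6 4.0;0 -0.057 0 -0.5 -0.11 6.6 4.0;0 -0.057 0 -0.55 -0.11 7.6 4.0;0 -0.057 0 -0.6 -0.12 8.6 4.0;0 -0.057 0 -0.7 -0.12 9.6 4.0;0 -0.057 0 -0.7 -0.12 9.6 4.0;0 -0.057 0 -0.7 -0.12 9.6 4.0' 40; python3 - <<'E'
from h import *
show(([636.9,-142.6,104],42,-12.6))
from bench import ctrl
import cv2,pickle
d={n:ctrl.read_camera(n) for n in("side","top")}
t=cv2.resize(d["top"]["frame"][120:220,320:440,::-1],(400,333),interpolation=cv2.INTER_CUBIC)
s=cv2.resize(d["side"]["frame"][130:230,250:370,::-1],(400,333),interpolation=cv2.INTER_CUBIC)
cv2.imwrite("pics/p3.png",cv2.hconcat([t,s]))
E
```

```text
time_s: 4.45
eef_pos: [655.3, -147.5, 97.2]
orientation: [[-0.647, 0.217, 0.731], [0.143, 0.976, -0.163], [-0.749, -0.0, -0.662]]
force: [0.6, 0.2, 0.2]
finger_gap: 39.9
gripper_force: 0.0
t 4.45 G [ 641.4 -144.4  109.8] pitch 41.47 yaw -12.55 roll -0.02 F [0.6 0.2 0.2] gap 39.86282561210496 0.0 J [-24.   7. -55. -19.   8.  -8.]
[0.001 0.009 0.001 0.768 0.082 0.029]
```

View pics/p3.png

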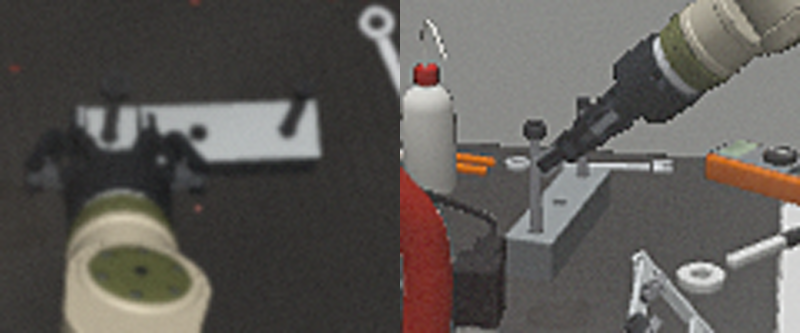

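The fingers straddle the large driver's shank just under its head, centred in the top view (shank at about (112,120), fingers at 80 and 145). I'll lower 7 mm along tool x and grip.

```bash
python3 -m creep '0 0.009 0 0.4 0.08 0.03 4.0;0 0.009 0 0.77 0.08 0.03 4.0;0 0.009 0 0.77 0.08 0.03 4.0;0 0.009 0 0.77 0.08 0.03 1.0;0 0.009 0 0.77 0.08 0.03 1.0;0 0.009 0 0.77 0.08 0.03 1.0;0 0.009 0 0.77 0.08 0.03 1.0;0 0.009 0 0.77 0.08 0.03 1.0;0 0.009 0 0.77 0.08 0.03 1.0;0 0.009 0 0.77 0.08 0.03 1.0;0 0.009 0 0.77 0.08 0.03 1.0' 60; python3 - <<'E'
from h import *
show(([636.9,-142.6,104],42,-12.6),([636.9,-142.6,164],42,-12.6))
E
```

```text
time_s: 5.47
eef_pos: [648.5, -144.9, 88.1]
orientation: [[-0.656, 0.217, 0.723], [0.146, 0.976, -0.161], [-0.741, 0.0, -0.672]]
force: [0.1, 0.4, -0.3]
finger_gap: 10.3
gripper_force: 0.0
t 5.4667 G [ 634.8 -141.8  100.9] pitch 42.21 yaw -12.53 roll 0.02 F [ 0.1  0.4 -0.3] gap 10.263860980376627 0.0 J [-24.   7. -55. -19.   8.  -8.]
[ 0.001 -0.004  0.    -0.389 -0.03  -0.046]
[ 0.001 -0.004  0.    -4.833 -0.028 -4.077]
```

```bash
python3 - <<'E'
from bench import ctrl
import cv2,pickle
d={n:ctrl.read_camera(n) for n in("side","top")};pickle.dump(d,open("c2.pkl","wb"))
t=cv2.resize(d["top"]["frame"][130:190,330:420,::-1],(400,267),interpolation=cv2.INTER_CUBIC)
s=cv2.resize(d["side"]["frame"][145:220,270:340,::-1],(373,400),interpolation=cv2.INTER_CUBIC)
t=cv2.copyMakeBorder(t,0,133,0,0,0)
cv2.imwrite("pics/p4.png",cv2.hconcat([t,s]))
E
```

```text
(no output)
```

View pics/p4.png

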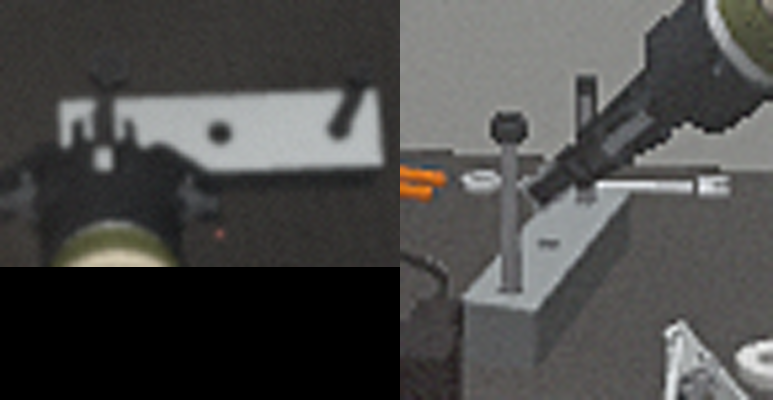

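```bash
python3 - <<'E'
import pickle,numpy as np
from bench import ctrl
d=pickle.load(open("c2.pkl","rb"))
def pr(c,X):
    v=np.asarray(c["K"])@np.asarray(c["rotation"]).T@(np.array(X)-c["eye"]); return v[:2]/v[2]
for n,X in [("tcp",[648.5,-144.9,88]),("shank88",[637,-142.6,88]),("shank45",[637,-142.6,45]),("head160",[637,-142.6,160]),("Scorner",[667,-122,45])]:
    s=pr(d["side"],X);t=pr(d["top"],X)
    print(n,"side crop",400+(s[0]-270)*5.33,(s[1]-145)*5.33,"top crop",(t[0]-330)*4.44,(t[1]-130)*4.44)
print(ctrl.sense()["time_s"],ctrl.sense()["finger_gap"])
E
```

```text
tcp side crop 493.63325855402485 223.62840567763885 top crop 101.62641631806687 91.2347954696932
shank88 side crop 511.1650644272759 226.26190704164108 top crop 102.09547744250925 109.18253485932857
shank45 side crop 511.89899569172786 288.56618468644245 top crop 99.00729827250096 134.4843842581394
head160 side crop 509.8919838196922 118.18861533041579 top crop 107.75249275090675 62.833880360941116
Scorner side crop 458.71967711649074 299.4759279518089 top crop 56.817607853721604 97.35523307565104
5.5667 9.96548052422109
```

```bash
python3 - <<'E'
import pickle,numpy as np,cv2
d=pickle.load(open("c1.pkl","rb"));e=pickle.load(open("c2.pkl","rb"))
def pr(c,X):
    v=np.asarray(c["K"])@np.asarray(c["rotation"]).T@(np.array(X)-c["eye"]); return v[:2]/v[2]
X=np.array([664.,-138.9,276.9]);z=np.array([.898,-.2,-.392])
for b in(0,19,30): s=pr(d["side"],X-b*z);t=pr(d["top"],X-b*z);print(b,"p2 side",400+(s[0]-230)*2.222,(s[1]-100)*2.222,"top",(t[0]-300)*2.222,(t[1]-100)*2.222)
X=np.array([648.5,-144.9,88.1]);z=np.array([.723,-.161,-.672])
def mark(c,x0,y0,w,h,k):
    im=cv2.resize(c["frame"][y0:y0+h,x0:x0+w,::-1],None,fx=k,fy=k,interpolation=cv2.INTER_NEAREST)
    for b,col in((0,(0,0,255)),(19,(0,255,0)),(54,(255,0,0))):
        u=pr(c,X-b*z); cv2.circle(im,(int((u[0]+.5-x0)*k),int((u[1]+.5-y0)*k)),4,col,1)
    return im
cv2.imwrite("pics/p5.png",cv2.hconcat([mark(e["side"],275,150,50,60,8),mark(e["top"],335,130,50,60,8)]))
E
```

```text
0 p2 side 514.3859579176201 71.4212506256656 top 116.78347299867217 31.560097531907495
19 p2 side 525.7613014261359 67.62968000986794 top 117.14302685953227 43.67462665967031
30 p2 side 532.4130079455854 65.41256762419157 top 117.35489955901463 50.81330119125818
```

View pics/p5.png

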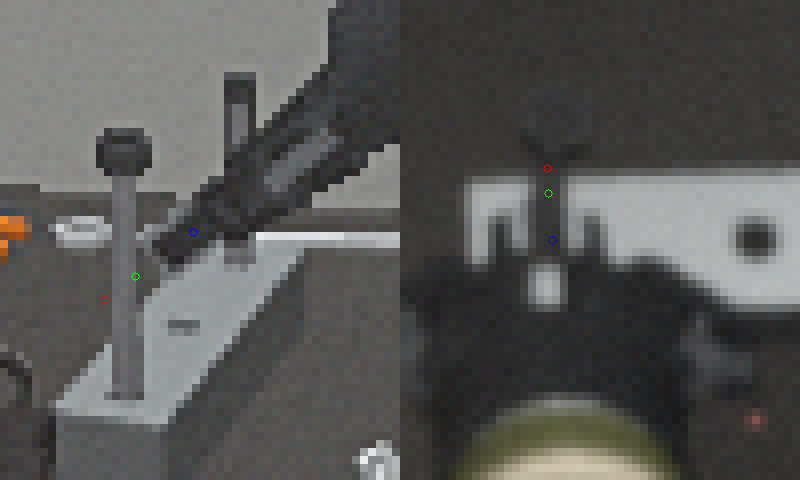

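The marked crop shows the real finger tips ending about 35 mm short of the reported TCP along the tool axis, in both views (side (158,250), top row 215). The fingers also shut on nothing. So the true grasp point is about 54 mm behind the reported TCP, and I'll recalculate with that.

```bash
sed -i 's/+19\*W/+54*W/; s/-19\*z/-54*z/' h.py; python3 - <<'E'
from h import *
from fk import reach
for n,G,a in(("L",np.array([636.9,-142.6,104]),-12.6),("S",np.array([611.1,-290.4,80]),-25.4)):
  for p in(36,38,40,42,44):
    Z=R(p,a)[:,2]; print(n,p,[ (round(r[0],1),r[1].round(0).tolist()) for r in [reach(G-b*Z+54*Z,p,a) for b in(60,0)]])
for n,G in(("sl",[469,269,100]),("sr",[471,119,100])):
  for p in (80,84): print(n,p,reach(np.array(G)+54*R(p,.8)[:,2],p,.8))
show(([636.9,-142.6,104],42,-12.6))
E
```

```text
L 36 [(np.float64(15.8), [-25.0, 4.0, -59.0, -24.0, 10.0]), (np.float64(0.5), [-24.0, 15.0, -59.0, -37.0, 9.0])]
L 38 [(np.float64(6.9), [-25.0, 4.0, -59.0, -23.0, 9.0]), (np.float64(0.0), [-23.0, 14.0, -57.0, -33.0, 8.0])]
L 40 [(np.float64(0.0), [-25.0, 3.0, -58.0, -21.0, 9.0]), (np.float64(0.0), [-23.0, 13.0, -55.0, -28.0, 8.0])]
L 42 [(np.float64(0.0), [-24.0, 3.0, -56.0, -16.0, 9.0]), (np.float64(0.0), [-23.0, 12.0, -53.0, -23.0, 8.0])]
L 44 [(np.float64(0.0), [-24.0, 2.0, -54.0, -12.0, 8.0]), (np.float64(0.0), [-23.0, 12.0, -51.0, -19.0, 7.0])]
S 36 [(np.float64(10.8), [-37.0, 10.0, -59.0, -31.0, 9.0]), (np.float64(0.0), [-36.0, 21.0, -57.0, -41.0, 8.0])]
S 38 [(np.float64(2.1), [-37.0, 10.0, -59.0, -30.0, 9.0]), (np.float64(0.0), [-36.0, 19.0, -55.0, -36.0, 8.0])]
S 40 [(np.float64(0.0), [-37.0, 9.0, -57.0, -26.0, 9.0]), (np.float64(0.0), [-35.0, 18.0, -53.0, -31.0, 8.0])]
S 42 [(np.float64(0.0), [-36.0, 8.0, -55.0, -21.0, 8.0]), (np.float64(0.0), [-35.0, 17.0, -52.0, -27.0, 7.0])]
S 44 [(np.float64(0.0), [-36.0, 8.0, -53.0, -16.0, 8.0]), (np.float64(0.0), [-35.0, 17.0, -50.0, -22.0, 7.0])]
sl 80 (np.float64(1.2338345402837286e-13), array([ 23.34696634,  13.16753241, -26.48755683,  41.09551471,
        -3.81779327]))
sl 84 (np.float64(9.691359198107555e-14), array([ 22.49776965,  15.50121011, -22.66955785,  46.25156841,
        -2.21476293]))
sr 80 (np.float64(9.910319673402061e-14), array([  5.13957683,   6.84931899, -34.49211803,  38.68665569,
        -0.75286101]))
sr 84 (np.float64(2.9582198010290514e-13), array([  4.94994942,   9.54481465, -30.53975892,  43.93104368,
        -0.43341278]))
t 5.5667 G [ 609.5 -136.3  124.4] pitch 42.21 yaw -12.54 roll 0.02 F [-0.4 -0.3 -0.3] gap 9.96548052422109 0.0 J [-24.   7. -55. -19.   8.  -8.]
[ 0.001 -0.004  0.    -0.401 -0.028  3.456]
```

```bash
python3 -m creep '0 0 0 0 0 0 4.0;0 0 0 0 0 0 4.0;0 0 0 0 0 0 4.0;0 0 0 -0.2 0 0.8 4.0;0 0 0 -0.3 0 1.6 4.0;0 0 0 -0.35 0 2.4 4.0;0 0 0 -0.4 -0.03 3.0 4.0;0 0 0 -0.4 -0.03 3.4 4.0;0 0 0 -0.4 -0.03 3.4 4.0;0 0 0 -0.4 -0.03 3.4 4.0' 60; python3 - <<'E'
from h import *
show(([636.9,-142.6,104],42,-12.6))
E
```

```text
time_s: 6.4
eef_pos: [675.5, -151.1, 67.4]
orientation: [[-0.657, 0.217, 0.722], [0.147, 0.976, -0.16], [-0.74, 0.001, -0.673]]
force: [0.1, -0.6, 0.4]
finger_gap: 40.1
gripper_force: 0.0
t 6.4 G [ 636.5 -142.4  103.7] pitch 42.28 yaw -12.51 roll 0.04 F [ 0.1 -0.6  0.4] gap 40.05839295866595 0.0 J [-23.  12. -53. -23.   8.  -7.]
[ 0.001 -0.005  0.    -0.076 -0.015  0.015]
```

```bash
python3 -m creep '0 0 0 0 0 0 0.6;0 0 0 0 0 0 0.6;0 0 0 0 0 0 0.6;0 0 0 0 0 0 0.6;0 0 0 0 0 0 0.6;0 0 0 0 0 0 0.6;0 0 0 0 0 0 0.6;0 0 0 0 0 0 0.6;0 0 0 0 0 0 0.6' 60; python3 - <<'E'
from h import *
show(([636.9,-142.6,104],42,-12.6),([636.9,-142.6,165],42,-12.6))
E
```

```text
time_s: 7.15
eef_pos: [675.7, -151.7, 68.5]
orientation: [[-0.655, 0.218, 0.723], [0.146, 0.976, -0.162], [-0.741, -0.0, -0.672]]
force: [-1.8, -2.9, 2.1]
finger_gap: 9.7
gripper_force: 58.4
t 7.15 G [ 636.6 -143.   104.8] pitch 42.19 yaw -12.61 roll -0.01 F [-1.8 -2.9  2.1] gap 9.746395238252003 58.40688228607178 J [-23.  12. -53. -23.   8.  -7.]
[-0.    -0.003  0.     0.026  0.044  0.065]
[-0.    -0.003  0.    -4.493  0.043 -4.032]
```

Gripped (58 N). I'll lift straight up.

```bash
python3 -m creep '0 0 0 0 0 0 0.6;0 0 0 -0.75 0 -0.68 0.6;0 0 0 -1.5 0 -1.36 0.6;0 0 0 -2.25 0 -2.04 0.6;0 0 0 -3.0 0 -2.72 0.6;0 0 0 -3.75 0 -3.4 0.6;0 0 0 -4.5 0 -4.08 0.6;0 0 0 -5 0 -4.5 0.6;0 0 0 -5 0 -4.5 0.6' 90; python3 - <<'E'
from h import *
show(([440,-40,240],60,0),([440,100,240],82,.8))
from bench import ctrl
import cv2,pickle
d={n:ctrl.read_camera(n) for n in("side","top")};pickle.dump(d,open("c3.pkl","wb"))
s=cv2.resize(d["side"]["frame"][120:220,260:360,::-1],(600,600),interpolation=cv2.INTER_CUBIC)
cv2.imwrite("pics/p6.png",s)
E
```

```text
time_s: 7.9
eef_pos: [677.1, -151.0, 137.6]
orientation: [[-0.654, 0.216, 0.725], [0.145, 0.976, -0.16], [-0.743, 0.001, -0.67]]
force: [0.5, 0.1, -0.9]
finger_gap: 9.0
gripper_force: 88.1
t 7.9 G [ 637.9 -142.4  173.8] pitch 42.04 yaw -12.44 roll 0.04 F [ 0.5  0.1 -0.9] gap 9.033892550429556 88.11387777328491 J [-23.   4. -48. -10.   8.  -7.]
[ -0.137   0.312  -0.17   11.215   6.301 -20.735]
[ -0.11    0.694  -0.209  15.022  19.559 -23.941]
```

View pics/p6.png

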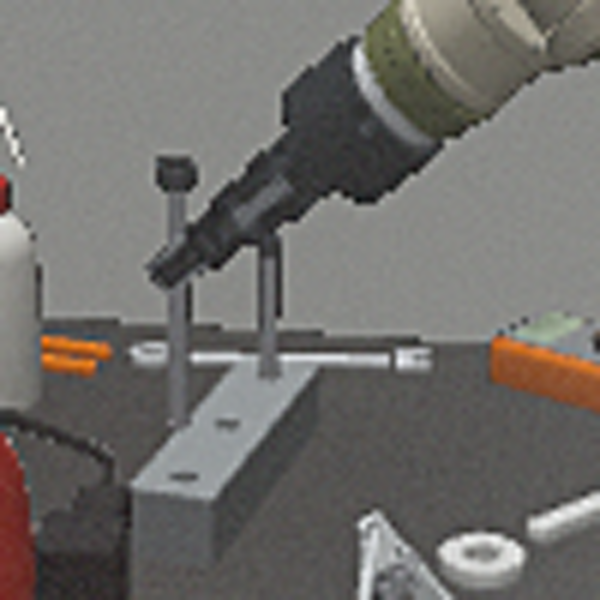

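The picture shows the large driver upright in the grip (head (175,170), tail (178,425)) with its tail clear of the stand. I'll raise it and carry it over to the right clips.

```bash
python3 - <<'E'
from h import *
show(([438,118.5,270],82.2,.8))
E
```

```text
t 8.0 G [ 636.9 -142.2  171.7] pitch 42.2 yaw -12.47 roll 0.05 F [-0.3  0.7 -1.3] gap 8.91661504783255 88.10187220573425 J [-23.   4. -48. -10.   8.  -7.]
[ -0.11    0.695  -0.21   13.053  21.316 -26.432]
```

```bash
python3 -m creep '0 0 0 -3 0 -2.7 0.6;0 0 0 -6 0 -5.4 0.6;-0.01 0.07 -0.02 -7 2 -9 0.6;-0.02 0.14 -0.04 -5 4 -11 0.6;-0.035 0.21 -0.06 -3 6 -13 0.6;-0.045 0.28 -0.085 -1 8 -15 0.6;-0.055 0.35 -0.105 1 10 -17 0.6;-0.065 0.42 -0.125 3.5 12.5 -19 0.6;-0.08 0.49 -0.15 6 15 -21 0.6;-0.09 0.56 -0.17 8.5 17.5 -23 0.6;-0.1 0.63 -0.19 11 19.5 -25 0.6;-0.11 0.695 -0.21 13 21.3 -26.4 0.6;-0.11 0.695 -0.21 13 21.3 -26.4 0.6;-0.11 0.695 -0.21 13 21.3 -26.4 0.6;-0.11 0.695 -0.21 13 21.3 -26.4 0.6;-0.11 0.695 -0.21 13 21.3 -26.4 0.6' 90; python3 - <<'E'
from h import *
P=R(40,.8) ; px=P[:,2]; pz=-P[:,0]; sr=np.array([471,119,100]); print(px,pz)
show(([438,118.5,270],82.2,.8),(sr+2*pz-45*px,82.2,.8))
E
```

```text
time_s: 9.33
eef_pos: [446.4, 117.4, 216.3]
orientation: [[-0.991, -0.012, 0.136], [-0.012, 1.0, 0.001], [-0.136, -0.0, -0.991]]
force: [-0.0, -0.3, -0.5]
finger_gap: 9.3
gripper_force: 88.3
[ 0.76596977  0.01069565 -0.64278761] [0.64272495 0.00897472 0.76604444]
t 9.3333 G [439.1 117.4 269.8] pitch 82.18 yaw 0.56 roll -0.02 F [-0.  -0.3 -0.5] gap 9.308001220315246 88.26239347457886 J [  5.  -2. -18.  66.  -1.   4.]
[-0.001  0.    -0.002  0.106  0.118 -0.032]
[-0.001  0.    -0.002  2.024  0.126 13.79 ]
```

```bash
python3 -m creep '0 0 0 0.5 0.1 3.5 0.6;0 0 0 1 0.12 7 0.6;0 0 0 1.6 0.12 10.5 0.6;0 0 0 2 0.12 13 0.6;0 0 0 2 0.12 13.8 0.6;0 0 0 2 0.12 13.8 0.6;0 0 0 2 0.12 13.8 0.6;0 0 0 2 0.12 13.8 0.6' 100; python3 - <<'E'
from h import *
P=R(40,.8) ; px=P[:,2]; pz=-P[:,0]; sr=np.array([471,119,100])
show(*[(sr+2*pz-b*px,82.2,.8) for b in (45,25,15,5,0,-5)])
E
```

```text
time_s: 10.0
eef_pos: [447.0, 119.1, 79.3]
orientation: [[-0.99, -0.012, 0.139], [-0.012, 1.0, 0.002], [-0.139, 0.0, -0.99]]
force: [0.5, 0.1, -0.4]
finger_gap: 8.3
gripper_force: 97.7
t 10.0 G [439.5 119.  132.8] pitch 82.0 yaw 0.75 roll 0.01 F [ 0.5  0.1 -0.4] gap 8.260114741005236 97.69804358482361 J [  5.   3. -33.  46.  -1.   5.]
[-0.     0.004 -0.002  0.22  -0.039  0.207]
[-0.     0.004 -0.002 -1.118 -0.037  1.693]
[-0.     0.004 -0.002 -1.787 -0.036  2.436]
[-0.     0.004 -0.002 -2.456 -0.035  3.179]
[-0.     0.004 -0.002 -2.791 -0.034  3.551]
[-0.     0.004 -0.002 -3.125 -0.034  3.923]
```

```bash
python3 -m creep '0 0.004 -0.002 0.2 -0.04 0.2 0.6;0 0.004 -0.002 -0.5 -0.04 0.95 0.6;0 0.004 -0.002 -1.12 -0.04 1.69 0.6;0 0.004 -0.002 -1.45 -0.04 2.07 0.6;0 0.004 -0.002 -1.79 -0.04 2.44 0.6;0 0.004 -0.002 -1.79 -0.04 2.44 0.6;0 0.004 -0.002 -1.79 -0.04 2.44 0.6' 110; python3 - <<'E'
from h import *
P=R(40,.8) ; px=P[:,2]; pz=-P[:,0]; sr=np.array([471,119,100])
show(*[(sr+2*pz-b*px,82.2,.8) for b in (15,0)])
E
```

```text
time_s: 10.58
eef_pos: [465.9, 119.1, 55.0]
orientation: [[-0.991, -0.015, 0.131], [-0.015, 1.0, 0.002], [-0.131, -0.0, -0.991]]
force: [0.1, -0.8, -0.3]
finger_gap: 8.5
gripper_force: 107.5
t 10.5833 G [458.8 119.  108.5] pitch 82.5 yaw 0.66 roll -0.03 F [ 0.1 -0.8 -0.3] gap 8.523398799025347 107.46370196342468 J [  5.   7. -33.  43.  -1.   4.]
[-0.    -0.005  0.001 -0.258 -0.015 -0.235]
[-0.    -0.005  0.001 -1.272 -0.016  0.871]
```

```bash
python3 -m creep '0 -0.005 0 -0.26 -0.02 -0.23 0.6;0 -0.005 0 -0.26 -0.02 -0.23 0.6;0 -0.005 0 -0.45 -0.02 0 0.6;0 -0.005 0 -0.6 -0.02 0.14 0.6;0 -0.005 0 -0.6 -0.02 0.14 0.6;0 -0.005 0 -0.6 -0.02 0.14 0.6' 110 >/dev/null; cat > pr.py <<'E'
from h import *
import sys
from bench import ctrl
P=R(40,.8) ; px=P[:,2]; pz=-P[:,0]; s=np.array([471,119,100] if sys.argv[1]=="r" else [469,269,100]); p=float(sys.argv[2]); st=ctrl.sense()
d=st["eef_pos"]-54*st["orientation"][:,2]-s
print("panel G",px@d,P[:,1]@d,pz@d,"F",px@st["force"],P[:,1]@st["force"],pz@st["force"])
show(*[(s+2*pz+b*px,p,.8) for b in map(float,sys.argv[3:])])
E
python3 pr.py r 82.2 -10 -5 0 5
```

```text
panel G -11.324325824716322 -1.3470353800727968 1.3669093150298506 F -5.770313149902671 -5.560080507473016 0.46414959566411107
t 11.0833 G [463.2 117.5 108.3] pitch 82.29 yaw -0.77 roll -0.21 F [-4.  -5.6  4.1] gap 8.618035540312764 108.19425702095032 J [  5.   7. -32.  43.  -1.   4.]
[-0.004 -0.002  0.001 -0.145  0.155  0.055]
[-0.004 -0.002  0.001 -0.481  0.156  0.425]
[-0.004 -0.002  0.001 -0.818  0.157  0.795]
[-0.004 -0.002  0.001 -1.154  0.158  1.164]
```

```bash
python3 -m creep '0 0 0 0 -0.1 0 0.6;0 0 0 0 -0.2 0 0.6;0 0 0 0 -0.2 0 0.6;0 0 0 0 -0.2 0 0.6' 110 >/dev/null; python3 pr.py r 82.2 -10 -5 0 5
```

```text
panel G -11.308015402418466 -2.011992063878726 1.3776146111070136 F -6.4529221078906795 -0.5134680190939337 -0.10681707915723965
t 11.4167 G [463.3 116.9 108.3] pitch 82.29 yaw 0.74 roll -0.02 F [-5.  -0.6  4.1] gap 8.299218344506043 108.16052556037903 J [  5.   7. -33.  43.  -1.   4.]
[-0.    -0.001  0.001 -0.142  0.202  0.055]
[-0.    -0.001  0.001 -0.479  0.201  0.425]
[-0.    -0.001  0.001 -0.815  0.201  0.795]
[-0.    -0.001  0.001 -1.152  0.201  1.165]
```

```bash
python3 -m creep '0 0 0 -0.17 0 0.18 0.6;0 0 0 -0.34 0 0.37 0.6;0 0 0 -0.5 0 0.55 0.6;0 0 0 -0.5 0 0.55 0.6;0 0 0 -0.5 0 0.55 0.6' 110 >/dev/null; python3 pr.py r 82.2 0 5
```

```text
panel G -3.327620642700148 -2.036136250256953 0.8765197364651085 F 0.4321133312920543 -0.2149600077848266 -4.7392851213629
t 11.8333 G [469.  116.9 102.8] pitch 82.31 yaw 0.66 roll -0.03 F [-2.7 -0.3 -3.9] gap 8.319474528857812 107.60907769203186 J [  5.   8. -32.  42.  -1.   4.]
[-0.    -0.002  0.001 -0.317  0.205  0.17 ]
[-0.    -0.002  0.001 -0.654  0.205  0.54 ]
```

```bash
python3 -m creep '0 0 0 -0.14 0 0.15 0.6;0 0 0 -0.27 0 0.3 0.6;0 0 0 -0.34 0 0.37 0.6;0 0 0 -0.34 0 0.37 0.6' 110 >/dev/null; python3 pr.py r 82.2 0 5
```

```text
panel G -0.9693901947779149 -1.9928215246497114 1.627862334314216 F -33.51465343741547 -1.1533442045401463 7.5418734642550405
t 12.1667 G [471.3 117.  101.9] pitch 82.4 yaw 0.56 roll -0.05 F [-20.8  -1.4  27.3] gap 8.289624623464416 111.69643521308899 J [  5.   8. -32.  42.  -1.   4.]
[-0.001 -0.004  0.002 -0.112  0.202  0.046]
[-0.001 -0.004  0.002 -0.45   0.202  0.416]
```

Now firmly against the back stop (33 N). I'll ease off and open.

```bash
python3 -m creep '0 0 0 0.14 0 -0.15 0.6;0 0 0 0.16 0 -0.18 0.6;0 0 0 0.16 0 -0.18 4.0;0 0 0 0.16 0 -0.18 4.0;0 0 0 0.16 0 -0.18 4.0;0 0 0 0.16 0 -0.18 4.0;0 0 0 0.16 0 -0.18 4.0' 60 >/dev/null; python3 pr.py r 82.2 0 ; python3 -m creep '0 0 0 1 0 -1.1 4.0;0 0 0 2 0 -2.2 4.0;0 0 0 3.4 0 -3.7 4.0;0 0 0 3.4 0 -6 4.0;0 0 0 3.4 0 -9 4.0;0 0 0 3.4 0 -12 4.0;0 0 0 3.4 0 -15 4.0;0 0 0 3.4 0 -15 4.0' >/dev/null; python3 pr.py r 82.2 0; python3 - <<'E'
from h import *
a=-25.4; S=np.array([611.1,-290.4,80])
show((S-60*R(42,a)[:,2]+[0,0,80],42,a),(S-60*R(42,a)[:,2],42,a),(S,42,a))
from bench import ctrl
import pickle
pickle.dump({n:ctrl.read_camera(n) for n in("side","top")},open("c4.pkl","wb"))
E
```

```text
panel G 0.2587987432504939 -2.0417259395787246 3.048912101326139 F -0.46361281974403823 -0.6955523973144034 0.5851160062298942
t 12.75 G [473.2 117.  102.2] pitch 82.1 yaw 0.69 roll -0.02 F [ 0.  -0.7  0.7] gap 39.912797847120984 0.0 J [  5.   8. -32.  42.  -1.   4.]
[-0.     0.002  0.001  0.105  0.206  0.051]
panel G -135.94352922365414 -1.7241899468191544 84.31487585686737 F 1.1740727269696543 0.37646499311141973 0.10043723913930201
t 13.4167 G [421.1 116.6 252. ] pitch 81.59 yaw 0.99 roll 0.02 F [ 1.   0.4 -0.7] gap 39.910637005514594 0.0 J [  5.  -4. -23.  63.  -1.   4.]
[ 0.     0.011  0.001 -2.811  0.158 15.631]
t 13.4167 G [421.1 116.6 252. ] pitch 81.59 yaw 0.99 roll 0.02 F [ 1.   0.4 -0.7] gap 39.910637005514594 0.0 J [  5.  -4. -23.  63.  -1.   4.]
[  0.221  -0.679   0.412 -16.498 -40.79    5.917]
[  0.221  -0.679   0.412 -15.328 -40.792  13.831]
[  0.221  -0.679   0.412 -18.696 -42.767  18.387]
```

```bash
python3 -m creep '0.05 -0.17 0.1 -4 -10 1.5 4.0;0.05 -0.17 0.1 -4 -10 1.5 4.0;0.05 -0.17 0.1 -4 -10 1.5 4.0;0.11 -0.34 0.2 -8 -20 3 4.0;0.11 -0.34 0.2 -8 -20 3 4.0;0.11 -0.34 0.2 -8 -20 3 4.0;0.165 -0.51 0.31 -12 -30 4.4 4.0;0.165 -0.51 0.31 -12 -30 4.4 4.0;0.165 -0.51 0.31 -12 -30 4.4 4.0;0.221 -0.68 0.412 -16.5 -40.8 5.9 4.0;0.221 -0.68 0.412 -16.5 -40.8 5.9 4.0;0.221 -0.68 0.412 -16.5 -40.8 5.9 4.0;0.221 -0.68 0.412 -15.3 -40.8 13.8 4.0;0.221 -0.68 0.412 -15.3 -40.8 13.8 4.0;0.221 -0.68 0.412 -15.3 -40.8 13.8 4.0;0.221 -0.68 0.412 -15.3 -40.8 13.8 4.0' >/dev/null; python3 - <<'E'
from h import *
a=-25.4; S=np.array([611.1,-290.4,80])
show((S-60*R(42,a)[:,2],42,a),(S-30*R(42,a)[:,2],42,a),(S,42,a))
E
```

```text
t 14.85 G [ 563.1 -269.7  107.1] pitch 43.09 yaw -25.52 roll -0.12 F [-0.1  0.7  1.2] gap 39.61847461878045 0.0 J [-37.   9. -56. -21.   8.  -8.]
[-0.002 -0.019  0.001 -1.576  0.194 -0.337]
[-0.002 -0.019  0.001 -1.633  0.199  2.663]
[-0.002 -0.019  0.001 -1.69   0.203  5.662]
```

```bash
python3 -m creep '0 0 0 0 0 0 4.0;0 0 0 0 0 0 4.0;0 0 0 0 0 0 4.0' >/dev/null; python3 - <<'E'
from h import *
a=-25.4; S=np.array([611.1,-290.4,80])
show((S-60*R(42,a)[:,2],42,a),(S-30*R(42,a)[:,2],42,a),(S,42,a))
E
```

```text
t 15.1 G [ 568.2 -272.6  117.6] pitch 42.04 yaw -25.65 roll -0.33 F [ 0.6 -0.1  0.2] gap 39.585113019607206 0.0 J [-37.   8. -55. -21.   8.  -8.]
[-0.003 -0.001  0.005 -0.316  0.253 -0.04 ]
[-0.003 -0.001  0.005 -0.318  0.262  2.96 ]
[-0.003 -0.001  0.005 -0.32   0.272  5.96 ]
```

```bash
python3 -m creep '0 0 0 -0.32 0.25 0 4.0;0 0 0 -0.32 0.25 1 4.0;0 0 0 -0.32 0.25 2 4.0;0 0 0 -0.32 0.26 3 4.0;0 0 0 -0.32 0.26 4 4.0;0 0 0 -0.32 0.27 5 4.0;0 0 0 -0.32 0.27 5.9 4.0;0 0 0 -0.32 0.27 5.9 4.0;0 0 0 -0.32 0.27 5.9 4.0;0 0 0 -0.32 0.27 5.9 4.0' 60 >/dev/null; python3 - <<'E'
from h import *
a=-25.4; S=np.array([611.1,-290.4,80])
show((S,42,a))
E
```

```text
t 15.9333 G [ 608.9 -289.    76.5] pitch 42.38 yaw -25.61 roll -0.26 F [-0.5  0.5 -0.1] gap 39.94120452667386 0.0 J [-35.  18. -52. -26.   7.  -7.]
[-0.003 -0.007  0.004 -0.468 -0.019 -0.042]
```

```bash
python3 -m creep '-0.003 -0.007 0.004 -0.4 0 0.08 4.0;-0.003 -0.007 0.004 -0.4 0 0.08 4.0;-0.003 -0.007 0.004 -0.4 0 0.08 0.6;-0.003 -0.007 0.004 -0.4 0 0.08 0.6;-0.003 -0.007 0.004 -0.4 0 0.08 0.6;-0.003 -0.007 0.004 -0.4 0 0.08 0.6;-0.003 -0.007 0.004 -0.4 0 0.08 0.6;-0.003 -0.007 0.004 -0.4 0 0.08 0.6;-0.003 -0.007 0.004 -0.4 0 0.08 0.6;-0.003 -0.007 0.004 -0.4 0 0.08 0.6;-0.003 -0.007 0.004 -0.4 0 0.08 0.6' 90 >/dev/null; python3 - <<'E'
from h import *
a=-25.4; S=np.array([611.1,-290.4,80])
show((S,42,a))
E
```

```text
t 16.85 G [ 611.5 -291.    78.2] pitch 41.99 yaw -25.45 roll -0.0 F [-3.9 -0.6  4.5] gap 8.920821473583983 87.83214926719666 J [-35.  18. -52. -27.   7.  -7.]
[-0.001  0.    -0.001 -0.092  0.042 -0.162]
```

```bash
python3 -m creep '0 0 0 -0.75 0 -0.68 0.6;0 0 0 -1.5 0 -1.36 0.6;0 0 0 -2.25 0 -2.04 0.6;0 0 0 -3.0 0 -2.72 0.6;0 0 0 -3.75 0 -3.4 0.6;0 0 0 -4.5 0 -4.08 0.6;0 0 0 -5.5 0 -4.95 0.6;0 0 0 -7.5 0 -6.75 0.6;0 0 0 -9.5 0 -8.6 0.6;0 0 0 -11.5 0 -10.4 0.6;0 0 0 -11.5 0 -10.4 0.6;0 0 0 -11.5 0 -10.4 0.6' 100; python3 - <<'E'
from h import *
show(([430,0,280],62,-12),([438,268.5,270],82,.8))
E
```

```text
time_s: 17.85
eef_pos: [648.6, -307.8, 199.4]
orientation: [[-0.602, 0.428, 0.674], [0.286, 0.904, -0.319], [-0.745, 0.001, -0.667]]
force: [0.3, 1.0, -0.8]
finger_gap: 8.5
gripper_force: 97.9
t 17.85 G [ 612.2 -290.6  235.4] pitch 41.81 yaw -25.33 roll 0.03 F [ 0.3  1.  -0.8] gap 8.478027916955105 97.92756199836731 J [-35.   1. -40.   0.   7.  -7.]
[ -0.144   0.351  -0.185  17.867  19.04  -24.894]
[ -0.219   0.689  -0.411  27.433  43.39  -33.2  ]
```

```bash
python3 -m creep '-0.03 0.09 -0.05 4.5 4.8 -6.2 0.6;-0.07 0.17 -0.09 9 9.5 -12.4 0.6;-0.07 0.17 -0.09 9 9.5 -12.4 0.6;-0.11 0.26 -0.14 13.5 14.2 -18.6 0.6;-0.144 0.35 -0.185 17.9 19 -24.9 0.6;-0.144 0.35 -0.185 17.9 19 -24.9 0.6;-0.144 0.35 -0.185 17.9 19 -24.9 0.6;-0.144 0.35 -0.185 17.9 19 -24.9 0.6;-0.144 0.35 -0.185 17.9 19 -24.9 0.6;-0.18 0.52 -0.3 22.6 31 -29 0.6;-0.18 0.52 -0.3 22.6 31 -29 0.6;-0.18 0.52 -0.3 22.6 31 -29 0.6;-0.219 0.689 -0.411 27.4 43.4 -33.2 0.6;-0.219 0.689 -0.411 27.4 43.4 -33.2 0.6;-0.219 0.689 -0.411 27.4 43.4 -33.2 0.6;-0.219 0.689 -0.411 27.4 43.4 -33.2 0.6;-0.219 0.689 -0.411 27.4 43.4 -33.2 0.6;-0.219 0.689 -0.411 27.4 43.4 -33.2 0.6;-0.219 0.689 -0.411 27.4 43.4 -33.2 0.6' 100; python3 pr.py l 82 -45 -20
```

```text
time_s: 19.43
eef_pos: [444.1, 268.4, 213.9]
orientation: [[-0.991, -0.013, 0.133], [-0.013, 1.0, 0.002], [-0.133, 0.0, -0.991]]
force: [-0.4, -0.9, -0.9]
finger_gap: 8.7
gripper_force: 98.3
panel G -132.1624371242194 -0.28029838257851614 107.60040275514847 F 0.2862657007169856 -0.9351399958679805 -0.914805988764145
t 19.4333 G [436.9 268.3 267.4] pitch 82.37 yaw 0.82 roll 0.01 F [-0.4 -0.9 -0.9] gap 8.654709764473736 98.28355193138123 J [ 24.   5. -11.  67.  -3.  23.]
[ 0.    -0.006 -0.001  1.893  0.026 13.556]
[ 0.    -0.006 -0.001  0.208  0.027 15.403]
```

```bash
python3 -m creep '0 -0.006 0 0.5 -0.15 3.5 0.6;0 -0.006 0 1 -0.15 7 0.6;0 -0.006 0 1.5 -0.15 10.5 0.6;0 -0.006 0 1.9 -0.15 13 0.6;0 -0.006 0 1.9 -0.15 13.5 0.6;0 -0.006 0 1.2 -0.15 14.3 0.6;0 -0.006 0 0.6 -0.15 15 0.6;0 -0.006 0 0.2 -0.15 15.4 0.6;0 -0.006 0 0.2 -0.15 15.4 0.6;0 -0.006 0 0.2 -0.15 15.4 0.6' 110 >/dev/null; python3 pr.py l 82 -15 -10 -3
```

```text
panel G -19.663725848734263 -1.0531896321545886 6.122540375646605 F -0.5796305998186951 -0.2773516626941302 -0.2575015071918062
t 20.2667 G [457.9 267.8 117.3] pitch 81.74 yaw 1.65 roll 0.14 F [-0.6 -0.3  0.2] gap 8.498352812237982 107.56014347076416 J [ 23.  12. -25.  45.  -3.  22.]
[ 0.002  0.005 -0.002  0.022  0.092  0.623]
[ 0.002  0.005 -0.002 -0.311  0.092  0.996]
[ 0.002  0.005 -0.002 -0.777  0.092  1.518]
```

```bash
python3 -m creep '0.002 0.005 -0.002 0.02 -0.03 0.62 0.6;0.002 0.005 -0.002 0.02 -0.03 0.62 0.6;0.002 0.005 -0.002 -0.2 -0.03 0.85 0.6;0.002 0.005 -0.002 -0.31 -0.03 1 0.6;0.002 0.005 -0.002 -0.31 -0.03 1 0.6;0.002 0.005 -0.002 -0.31 -0.03 1 0.6' 110 >/dev/null; python3 pr.py l 82 -10 -5 -3
```

```text
panel G -11.220756119777558 -1.83638375355623 -0.4318025064889654 F -6.047060988926522 -1.5622888176515046 0.23584331477446305
t 20.7667 G [460.2 267.  106.9] pitch 82.22 yaw 0.12 roll -0.1 F [-4.5 -1.6  4.1] gap 8.732957862037926 108.1298017501831 J [ 23.  13. -25.  45.  -3.  22.]
[-0.002 -0.004  0.001 -0.284  0.192 -0.073]
[-0.002 -0.004  0.001 -0.62   0.192  0.297]
[-0.002 -0.004  0.001 -0.754  0.192  0.445]
```

```bash
python3 -m creep '0 0 0 0 -0.07 0 0.6;0 -0.004 0 -0.17 -0.07 0.18 0.6;0 -0.004 0 -0.34 -0.07 0.37 0.6;0 -0.004 0 -0.52 -0.07 0.57 0.6;0 -0.004 0 -0.52 -0.07 0.57 0.6;0 -0.004 0 -0.52 -0.07 0.57 0.6' 110 >/dev/null; python3 pr.py l 82 0;  python3 -m creep '0 0 0 -0.14 0 0.15 0.6;0 0 0 -0.27 0 0.3 0.6;0 0 0 -0.34 0 0.37 0.6;0 0 0 -0.34 0 0.37 0.6' 110 >/dev/null; python3 pr.py l 82 0
```

```text
panel G -2.5854011629451352 -2.081711243304971 -0.22175938924108438 F 2.2194513362012964 0.30075861105637175 -2.0871774606038858
t 21.2667 G [466.9 266.9 101.5] pitch 81.91 yaw 0.54 roll -0.04 F [ 0.4  0.3 -3. ] gap 8.482792781196368 107.46537923812866 J [ 23.  14. -25.  44.  -3.  22.]
[-0.001  0.002  0.001 -0.33   0.211  0.044]
panel G -1.3656301720268371 -2.0244759973850943 -0.10068726662294192 F -32.10114833132484 -2.6093862407786292 7.553453877736552
t 21.6 G [467.9 267.  100.8] pitch 82.12 yaw 0.84 roll -0.01 F [-19.7  -2.9  26.4] gap 8.543514448351692 111.23562455177307 J [ 23.  14. -25.  44.  -3.  22.]
[ 0.    -0.002  0.002 -0.259  0.201 -0.04 ]
```

Same signature: it snapped in and is against the back stop. I'll release, retreat and take the final look.

```bash
python3 -m creep '0 0 0 0.14 0 -0.15 0.6;0 0 0 0.16 0 -0.18 0.6;0 0 0 0.16 0 -0.18 4.0;0 0 0 0.16 0 -0.18 4.0;0 0 0 0.16 0 -0.18 4.0;0 0 0 0.16 0 -0.18 4.0;0 0 0 0.16 0 -0.18 4.0' 60 >/dev/null; python3 pr.py l 82 0 ; python3 -m creep '0 0 0 1 0 -1.1 4.0;0 0 0 2 0 -2.2 4.0;0 0 0 3.4 0 -3.7 4.0;0 0 0 3.4 0 -7 4.0;0 0 0 3.4 0 -11 4.0;0 0 0 3.4 0 -15 4.0;0 0 0 9 0 -19 4.0;0 0 0 12 0 -23 4.0;0 0 0 14 0 -24 4.0;0 0 0 14 0 -24 4.0;0 0 0 14 0 -24 4.0;0 0 0 14 0 -24 4.0' >/dev/null; python3 - <<'E'
from h import *
show()
from bench import ctrl
import cv2,pickle
d={n:ctrl.read_camera(n) for n in("side","top")}
pickle.dump(d,open("c5.pkl","wb"))
t=cv2.resize(d["top"]["frame"][190:295,175:315,::-1],(400,300),interpolation=cv2.INTER_CUBIC)
s=cv2.resize(d["side"]["frame"][195:315,295:375,::-1],(400,600),interpolation=cv2.INTER_CUBIC)
w=cv2.resize(d["top"]["frame"][60:300,170:490,::-1],(400,300),interpolation=cv2.INTER_AREA)
cv2.imwrite("pics/p7.png",cv2.hconcat([cv2.vconcat([t,w]),s]))
E
```

```text
panel G 0.22621742730592784 -2.0696886161944987 0.6099044013372674 F 0.157893540078839 0.7620082414195479 -0.2763568877085327
t 22.1833 G [469.6 266.9 100.3] pitch 81.86 yaw 0.61 roll -0.03 F [-0.1  0.8 -0.3] gap 40.20430854225748 0.0 J [ 23.  14. -25.  44.  -3.  22.]
[-0.     0.002  0.    -0.075  0.209 -0.11 ]
t 23.1833 G [297.1 265.  318.6] pitch 81.76 yaw 1.1 roll 0.03 F [0.6 0.4 0.2] gap 39.883845100674755 0.0 J [ 33.  -8. -16.  74.  -4.  32.]
```

View pics/p7.png

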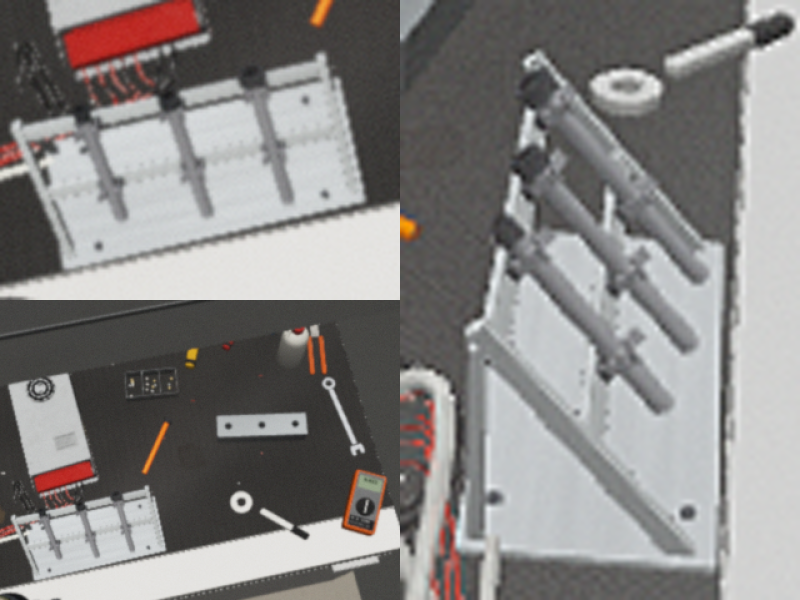

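All three drivers hang parallel in their clips, heads up, at top-view heads (83,115), (170,100) and (250,75), with sizes rising to the right. The stand is empty, the tape, marker and multimeter are undisturbed, and the gripper is clear, so I'm handing in.

```bash
python3 -c "
from bench import ctrl
print(ctrl.job_done())"
```

```text
the job is handed in; nothing more can be done
None
```

I clicked the small driver into the left clips and the large into the right, heads up with the medium untouched between them, and handed the job in at about 23 s; the hand-in returned no verdict, but the last picture shows all three seated in size order and nothing else disturbed.

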